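# Clear the toaster and hold its lever down

### The job

The wire bun rack has been left standing over the toaster's slots: lift it off by its handle and hang it astride the bar of the towel rail, its ridge along the bar, lowered on rather than dropped, and let go of it. Then, and only once the slots are clear, press the toaster's lever down with the fingers past its first two clicks to the third, at the bottom; it springs back if released, so finish while still holding it down there. Do not shove or knock over the crockery and other things standing about.

Things in the scene. Friction and masses are not known exactly. Their poses are not given: they have to be found in the camera images.
- rack_centre (a point): Centre, half-way up, of the bun rack: loose tent-shaped (inverted V) steel wire frame, 0.18-0.35 kg, standing on its two long feet over the toaster's slots. x along the ridge, y across, z up. 104 mm long, 108 wide at the feet, 112 high; feet 56 mm below this point, ridge top 26 mm above. Hung, the bar nests under the ridge, its axis 10 mm above this point, and the rack hangs upright by itself.
- rack: The same bun rack; origin between the feet, 56 mm below rack_centre, same axes. Above the ridge a straight wooden handle bar along x: 74 mm long, 14 mm thick (y), 13 mm high, its centre 49.5 mm above rack_centre; 17 mm gap between ridge and handle except for two 6 mm stems at x = +-26 mm. Sides: 6 mm wires 32 mm apart. Either way round along the rail will do.
- toaster: White box-shaped slot toaster, fixed, 270 mm long (x), 165 wide (y), 165 high; origin at the centre of its underside. Two slots along x, 20 mm either side of the middle; bread on the carriage sticks 15 mm out of the top, under the rack. The lever is on the narrow end on its own -x side, towards the robot. A dark knob low on that end is not needed.
- lever_pad (a point): Centre of the top face of the lever's black pad, which juts out of the toaster's end: 38 mm (toaster's x) by 42 mm (y), 13 mm thick, centre 32 mm out from the end face (167 mm from the toaster's middle). Top face 152 mm above the worktop when up, 108 mm fully down. Moves with the lever; axes parallel to the toaster's.
- lever (a joint): Downward travel of the lever, m: 0 up (start), stop at 0.044. Clicks (detents) at 0.014, 0.028 and 0.042; the humps before them are at 0.009, 0.023 and 0.037. The push needed rises from about 7 N at the top to 11 N at the bottom, 1-2 N more before each hump, down to 3-5 N just past it. No click holds it: let go, it springs all the way up. The bread goes down with it.
- rail_mid (a point): Middle of the axis of the towel rail's bar, 160 mm above the worktop: level round steel bar, 16 mm in diameter, along this frame's y, 280 mm between the axes of its two end posts, 264 mm clear between them. x is level across the bar, z up.
- rail: The towel rail, fixed: base plate 100 mm (x) by 310 mm (y), 12 mm thick, on the worktop, with a 16 mm post at each end (21 mm ball on top, up to 171 mm). Origin at the centre of its underside, straight below rail_mid; same axes. Toaster and rail stand side by side, either one on the left.
- mug: White mug, 80 mm wide, 90 mm high, to be left alone, near the rail; origin under its middle.
- jar: Glass jar with a steel lid, 66 mm wide, 80 mm high, to be left alone, near the rail; origin under its middle.
- butter: White butter dish, 100 x 150 mm, 79 mm high, to be left alone, at the right; origin under its middle.
- plate: White plate, 170 mm wide, to be left alone, at the right; origin under its middle.
- spatula: Wooden-handled spatula lying at the left, to be left alone.
- shaker: Glass shaker, 48 mm wide, 110 mm high, to be left alone, beside the toaster's lever on the toaster's +y side; origin under its middle.
- bowl: Blue bowl, 130 mm wide, 60 mm high, to be left alone, at the left; origin under its middle.

How it is judged:
By the outcome, as a careful person would: the job done as asked, in the order asked, and still so for the second after the job is handed in, while the arm keeps its last pose, push and grip.
It also fails if it takes over 51 s, if anything falls off the work surface, if the arm or the gripper's body presses on something with over 40 N, if the wrist force passes 120 N, or if a joint passes its speed limit or range.

### The arm

A 6-joint arm with a two-finger parallel gripper is mounted at the origin on the work surface. World frame = base frame: x ahead of the robot, y to its left, z up, the work surface at z = 0. Lengths are in m, angles in rad, forces in N, time in s.
With the tool pointing down it reaches from about 0.3 to 0.775 m from the base axis. Payload 14.6 kg.
Tool frame: the origin (TCP) lies midway between the tips of the shut fingers; the grasp point (between the pads) lies 19 mm behind it (env.pinch_z is the distance from the TCP to the grasp point, in m); z points along the fingers, y is the direction in which the jaws open and shut (so a half turn about z gives the same grasp; the last joint's range is limited). The gripper opens to 85 mm and grips with 20 to 120 N. Pads are 22 mm wide; open, the fingers measure 114 mm over their backs; the gripper's body (76 mm by 85 mm) begins 54 mm behind the grasp point. The pads swing forward as they close: fully open they stand 13 mm farther back than shut.
Start: joints at [-1.414, 0.3, 1.521, -0, 1.321, -0.067], TCP at [0.122, -0.536, 0.231] pointing down, gripper open.
Joint ranges: [-3.03, 3.03], [-0.79, 2.21], [0.23, 2.52], [-1.04, 4.18], [0, 3.07], [-2.55, 2.55]. Speed limits (rad/s): [2.22, 2.22, 2.57, 3.14, 3.14, 3.14].

### API

Orientations are given as a unit quaternion [w, x, y, z].
In Python, from bench import env gives the robot as it stands. The module is installed in compiled form; this text tells all that it offers.
- The arm moves only by the tool arm_command, never from a script. Its argument "rows" is a list that holds one entry, the list of rows, each a list of 7 numbers: the turn, a rotation vector about the world's x, y, z in degrees, then the shift along the world's x, y, z in cm, then the finger opening in cm, from 0 to 8.54. A call has exactly 10 rows; each row is the pose to reach, as a shift and turn from the pose measured when the call began; what a row does not reach only later rows make up. A row lasts 1/12 s, in which the tool goes at most 41.7 mm and 7.16 degrees, less where a joint would pass 70% of its speed; a pose out of reach is approached as far as the arm can. A call with a gripper value outside its range is refused whole. The fingers move at their own pace and stop on an object; "grip_force" is the grip in N (left out, the last holds). Time passes only in rows, so rows that repeat a pose let the fingers close, or fill a call up. It gives the time, the measured TCP pose, the force and the opening at its end, in the units of the state.
- env.get_obs(): the state, without advancing time (a new reading comes with each control period).
- env.grab_frame(name): name is "scene" or "top"; returns the picture (420x560x3 uint8, blue, green, red); there is no depth.
- env.camera_info(name): a dict with "intrinsics" (3x3 intrinsics, pixels), "R" (3x3) and "t" (3): a world point X has camera coordinates R X + t. Camera axes: x right, y down, z forward; pixel columns grow to the right and rows downward; lengths in m; the calibration is good to about 2 mm. A picture is of the moment at which its call begins. camera_info takes no time and is no camera call.
- env.finish_job(): hands the job in, once; it reports no verdict.
Trained networks look in the newest picture that a camera, given by its name, has taken for a name from the list of things; names that differ only in an ending like _2 or _b are one class to them, and where a whole thing is asked for, a point or a joint stands for the part that bears it (a point fixed in the world has none). Each returns a list of dicts, best first, with "confidence" (0 to 1); they miss things now and then, are a little off and sometimes report something else, mostly with a low value. They report only what shows in the picture. A call takes as long as a camera call.
- env.find_in(camera, label): "centre" ([column, row] in pixels, amid what is visible of it).
The state is a dict: "time_s": time; "qpos": joint angles; "qvel": joint speeds; "tau": joint torques, N m; "position": TCP position; "orientation": TCP orientation; "ft_force": force on the tool from outside, world axes, zero at the start; "ft_torque": the same for the moment, N m; "opening": finger opening in m.
Only numpy, scipy, OpenCV 4.12 (cv2) and the standard library are available. Lean on these libraries where they do the work, as an engineer would, in place of code of your own. Each camera call takes 0.05 s, during which the arm holds its last target.

## Working session

There is one attempt and no reset: what is moved stays moved. The work goes in short steps, Python scripts to look and compute and a tool call to move; the robot and the scene stay as the last step left them, time stands still between calls to the robot, and variables do not carry over. Pictures are saved under pics/ and viewed, and the job is handed in when it is done.

Besides the shell and the picture viewer there is one more tool, called after "Emit:" as name([rows], argument=value, ...), one row to a line, values as JSON. arm_command: Moves the arm, as the interface text tells. Its arguments: {"type":"object","properties":{"rows":{"type":"array","items":{"type":"array","items":{"type":"array","items":{"type":"number"}}}},"grip_force":{"type":"number"}},"required":["rows"]}

```bash
mkdir -p pics; python3 - <<'E'
from bench import env
import cv2
o=env.get_obs();print(o['time_s'],o['position'],o['orientation'],env.pinch_z)
for n in("scene","top"):
    f=env.grab_frame(n);cv2.imwrite(f"pics/{n}0.png",f)
    i=env.camera_info(n);print(n,i)
    for l in("rack_centre","rack","toaster","lever_pad","rail","rail_mid","mug","jar","shaker"):
        print(l,[(r['centre'],round(r['confidence'],2)) for r in env.find_in(n,l)[:2]])
E
```

```text
0.0 [ 0.12202022 -0.53604604  0.23071094] [-5.99777069e-04  9.93745215e-01  1.11669541e-01 -3.31126090e-05] 0.0187
scene {'intrinsics': array([[467.65491316,   0.        , 283.72943155],
       [  0.        , 467.65491316, 210.26444864],
       [  0.        ,   0.        ,   1.        ]]), 'R': array([[-3.98280744e-01,  9.17263312e-01,  6.82027691e-04],
       [ 7.39164439e-01,  3.21389344e-01, -5.91899335e-01],
       [-5.43146741e-01, -2.35237976e-01, -8.06011608e-01]]), 't': array([ 0.22590291, -0.31729363,  2.00025563])}
rack_centre [([331.3, 233.9], 0.69), ([210.9, 254.0], 0.51)]
rack [([339.2, 235.6], 0.66)]
toaster [([332.6, 258.4], 0.9)]
lever_pad [([347.3, 235.4], 0.84)]
rail [([235.9, 235.5], 0.84)]
rail_mid [([233.5, 235.0], 0.73), ([428.0, 259.2], 0.69)]
mug [([266.6, 215.3], 0.74)]
jar [([209.4, 252.5], 0.57)]
shaker [([378.1, 248.2], 0.65)]
top {'intrinsics': array([[509.97457674,   0.        , 276.03069343],
       [  0.        , 509.97457674, 206.48263149],
       [  0.        ,   0.        ,   1.        ]]), 'R': array([[ 0.02621311, -0.99963116,  0.00710105],
       [-0.98100474, -0.02708916, -0.19208301],
       [ 0.19220452, -0.00193108, -0.98135299]]), 't': array([-0.0186844 ,  0.59120797,  1.52598022])}
rack_centre [([204.0, 187.4], 0.96)]
rack [([207.6, 181.7], 0.75)]
toaster [([207.0, 192.8], 0.75)]
lever_pad [([203.1, 237.4], 0.83)]
rail [([326.7, 195.1], 0.92)]
rail_mid [([327.5, 195.9], 0.84)]
mug [([302.6, 230.9], 0.75)]
jar [([340.3, 163.6], 0.58), ([201.8, 240.1], 0.43)]
shaker [([169.3, 239.9], 0.55)]
```

View pics/scene0.png

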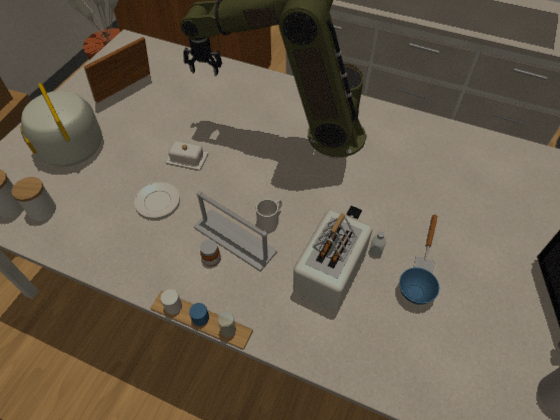

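View pics/top0.png

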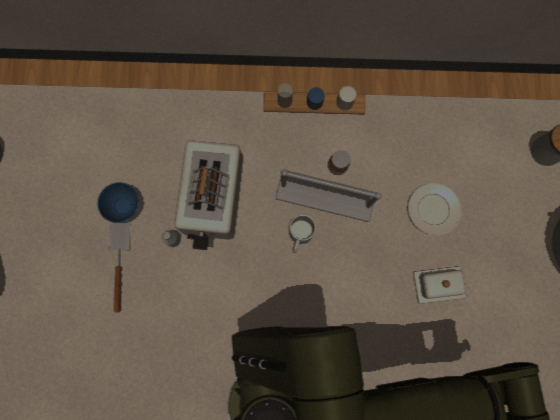

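```bash
python3 - <<'E'
import cv2
f=cv2.imread("pics/top0.png");cv2.imwrite("pics/topc.png",cv2.resize(f[115:265,140:340],None,fx=4,fy=4,interpolation=cv2.INTER_CUBIC))
f=cv2.imread("pics/scene0.png");cv2.imwrite("pics/scc.png",cv2.resize(f[160:310,195:395],None,fx=4,fy=4,interpolation=cv2.INTER_CUBIC))
E
```

```text
(no output)
```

View pics/topc.png

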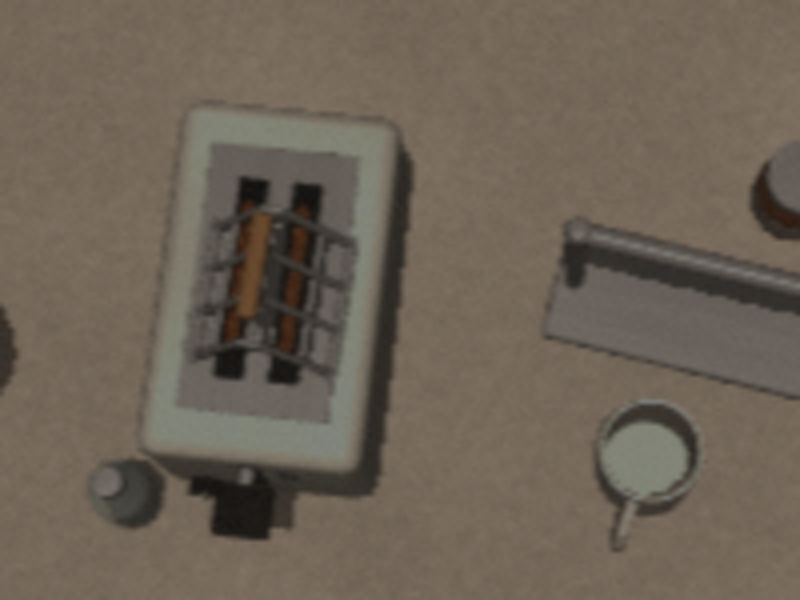

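View pics/scc.png

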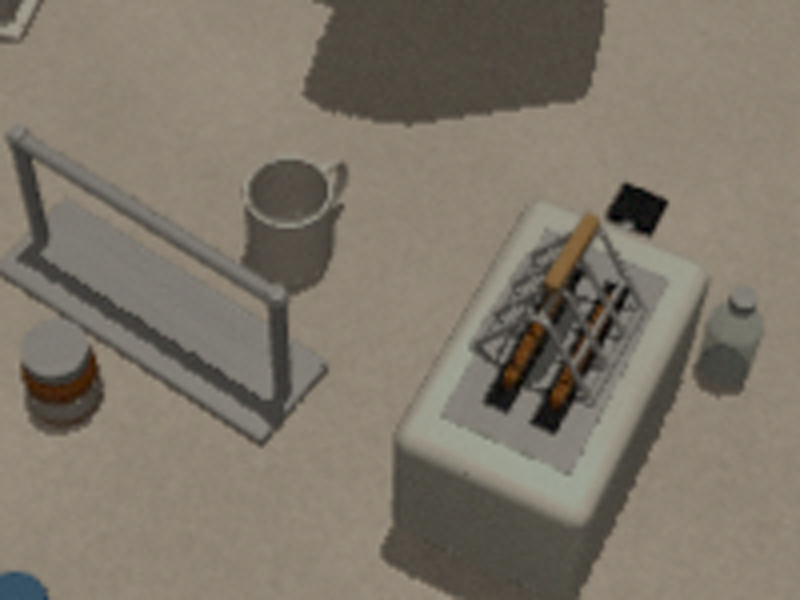

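The pictures show the toaster on the left with the rack over its slots (handle at top px ~(203,181)). The rail is to its right, with balls at ~(284,172) and (376,196). The mug is in front of the rail, the jar behind it, and the shaker beside the lever. Next I compute the poses.

```bash
cat >h.py <<'E'
import numpy as np, cv2
from bench import env
C={n:env.camera_info(n) for n in("scene","top")}
def proj(n,X):
    c=C[n];p=(c["R"]@np.array(X).T).T+c["t"];q=p@c["intrinsics"].T;return q[:,:2]/q[:,2:]
def back(n,px,z):
    c=C[n];d=c["R"].T@np.linalg.inv(c["intrinsics"])@np.array([*px,1.]);o=-c["R"].T@c["t"];return o+d*(z-o[2])/d[2]
def tc(x,y):return(140+x/4,115+y/4)
def sc(x,y):return(195+x/4,160+y/4)
E
python3 - <<'E'
from h import *
np.set_printoptions(precision=4,suppress=True)
def pr(l,a,b):
    a,b=a[:2],b[:2];d=b-a;print(l,a,b,'mid',(a+b)/2,'len',np.hypot(*d).round(4),'yaw',np.degrees(np.arctan2(d[1],d[0])).round(2))
pr('handle top',back('top',tc(247,317),.274),back('top',tc(262,212),.274))
pr('handle scene',back('scene',sc(592,222),.274),back('scene',sc(553,285),.274))
pr('rail top',back('top',(376.5,196),.163),back('top',tc(577,231),.163))
pr('rail scene',back('scene',sc(18,137),.163),back('scene',sc(278,293),.163))
pr('lever top',back('top',tc(241,510),.152),back('top',tc(241,510),.152))
pr('lever scene',back('scene',sc(640,207),.152),back('scene',sc(640,207),.152))
# toaster sides top
pr('toaster left',back('top',tc(148,430),.16),back('top',tc(188,125),.16))
pr('toaster right',back('top',tc(360,450),.16),back('top',tc(401,140),.16))
pr('slotL',back('top',tc(228,376),.165),back('top',tc(254,180),.165))
pr('slotR',back('top',tc(284,380),.165),back('top',tc(308,186),.165))
print('mug',back('top',tc(650,450),.09),'jar',back('top',(341,159),.08),'shaker',back('top',tc(107,480),.11), back('scene',sc(742,300),.11))
E
```

```text
handle top [0.577  0.1977] [0.65   0.1915] mid [0.6135 0.1946] len 0.0733 yaw -4.86
handle scene [0.5823 0.202 ] [0.648  0.1944] mid [0.6152 0.1982] len 0.0662 yaw -6.56
rail top [ 0.6099 -0.294 ] [ 0.6722 -0.024 ] mid [ 0.6411 -0.159 ] len 0.277 yaw 77.01
rail scene [ 0.6137 -0.2951] [ 0.6702 -0.0231] mid [ 0.642  -0.1591] len 0.2778 yaw 78.26
lever top [0.4616 0.2123] [0.4616 0.2123] mid [0.4616 0.2123] len 0.0 yaw 0.0
lever scene [0.4636 0.2166] [0.4636 0.2166] mid [0.4636 0.2166] len 0.0 yaw 0.0
toaster left [0.5166 0.2811] [0.746 0.266] mid [0.6313 0.2736] len 0.2299 yaw -3.76
toaster right [0.5062 0.1281] [0.7389 0.1079] mid [0.6226 0.118 ] len 0.2336 yaw -4.97
slotL [0.5567 0.2251] [0.7037 0.2142] mid [0.6302 0.2196] len 0.1474 yaw -4.23
slotR [0.5549 0.1846] [0.7003 0.1743] mid [0.6276 0.1795] len 0.1457 yaw -4.04
mug [ 0.5227 -0.0842  0.09  ] jar [ 0.7435 -0.2014  0.08  ] shaker [0.4862 0.3187 0.11  ] [0.4903 0.3207 0.11  ]
```

Emit:
arm_command([
  [[0,0,-2,3,4,4,8.54],[0,0,-4,5,7,7,8.54],[0,0,-6,8,11,10,8.54],[0,0,-8,10,15,12,8.54],[0,0,-10,12,18,13,8.54],[0,0,-12,14,21,13,8.54],[0,0,-14,16,24,13,8.54],[0,0,-16,18,27,13,8.54],[0,0,-18,20,30,13,8.54],[0,0,-19,22,33,13,8.54]],
], grip_force=40)

```text
time_s: 1.83
position: [0.3339, -0.2174, 0.3617]
orientation: [0.0, 0.998, -0.055, 0.001]
ft_force: [0.0, -0.9, 0.1]
opening: 0.0853
```

Emit:
arm_command([
  [[0,0,0,2.2,3.3,0,8.54],[0,0,0,4.4,6.6,0,8.54],[0,0,0,6.6,9.9,0,8.54],[0,0,0,8.8,13.2,0,8.54],[0,0,0,11,16.5,0,8.54],[0,0,0,13.2,19.8,0,8.54],[0,0,0,15.4,23,0,8.54],[0,0,0,17.6,26,0,8.54],[0,0,0,19.8,29,0,8.54],[0,0,0,22,32,0,8.54]],
])

```text
time_s: 2.67
position: [0.5547, 0.1045, 0.3617]
orientation: [0.0, 0.998, -0.055, 0.001]
ft_force: [1.5, -0.6, 0.7]
opening: 0.0856
```

Emit:
arm_command([
  [[0,0,0,2,3,0,8.54],[0,0,0,4,6,0,8.54],[0,0,0,6,9,0,8.54],[0,0,0,6,9.3,0,8.54],[0,0,0,6,9.3,0,8.54],[0,0,0,6,9.3,0,8.54],[0,0,0,6,9.3,0,8.54],[0,0,0,6,9.3,0,8.54],[0,0,0,6,9.3,0,8.54],[0,0,0,6,9.3,0,8.54]],
])

```text
time_s: 3.5
position: [0.6145, 0.1969, 0.3623]
orientation: [0.0, 0.998, -0.055, 0.001]
ft_force: [0.3, 0.3, -0.4]
opening: 0.0854
```

```bash
python3 - <<'E'
from h import *
for n in("scene","top"):
    f=env.grab_frame(n)
    x,y=(265,150) if n=="scene" else (130,110)
    cv2.imwrite(f"pics/{n}1.png",cv2.resize(f[y:y+150,x:x+200],None,fx=4,fy=4,interpolation=cv2.INTER_CUBIC))
o=env.get_obs();print(o['position'],o['orientation'],o['time_s'])
E
```

```text
[0.61456781 0.19714617 0.36199279] [ 3.02605922e-04  9.98478805e-01 -5.51299649e-02  8.19466218e-04] 3.6
```

View pics/scene1.png

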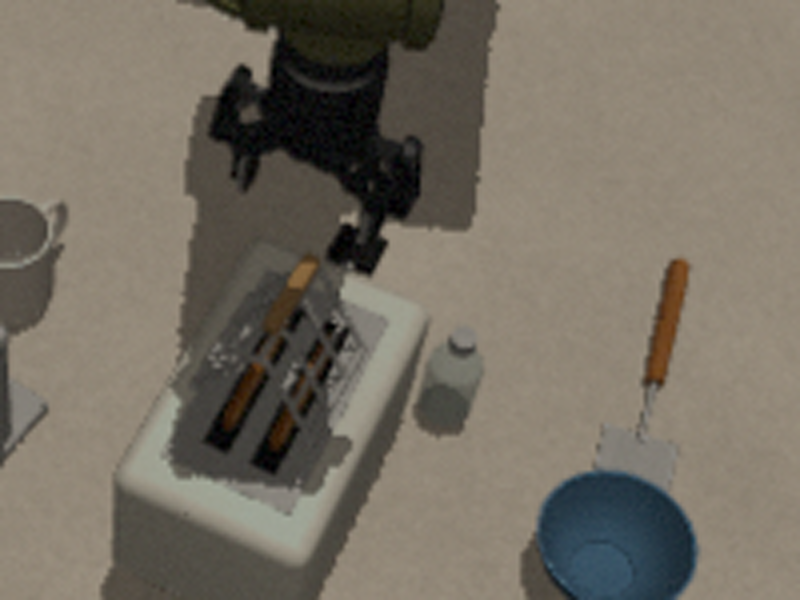

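View pics/top1.png

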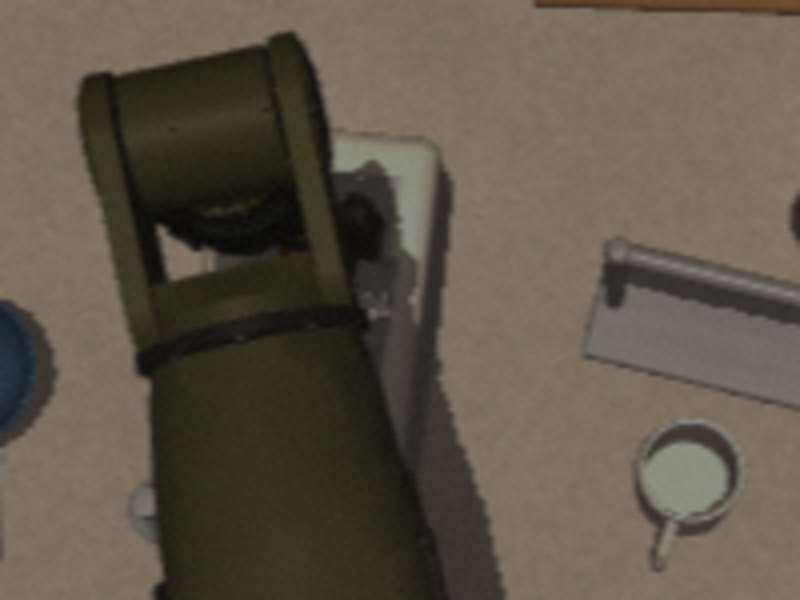

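The scene crop shows the open jaws above the toaster with the handle at about (292,293) and nothing touched. In the top view the arm hides the rack. Descending.

Emit:
arm_command([
  [[0,0,0,0,0,-2,8.54],[0,0,0,0,0,-4,8.54],[0,0,0,0,0,-6,8.54],[0,0,0,0,0,-8,8.54],[0,0,0,0,0,-9,8.54],[0,0,0,0,0,-10,8.54],[0,0,0,0,0,-10.8,8.54],[0,0,0,0,0,-10.8,5],[0,0,0,0,0,-10.8,4],[0,0,0,0,0,-10.8,3]],
])

```text
time_s: 4.43
position: [0.6149, 0.1972, 0.2551]
orientation: [0.0, 0.998, -0.055, 0.002]
ft_force: [0.5, 0.3, -0.1]
opening: 0.0516
```

Emit:
arm_command([
  [[0,0,0,0,0,0,3],[0,0,0,0,0,0,2.5],[0,0,0,0,0,0,2],[0,0,0,0,0,0,1.5],[0,0,0,0,0,0,1],[0,0,0,0,0,0,0.5],[0,0,0,0,0,0,0.5],[0,0,0,0,0,0,0.5],[0,0,0,0,0,0,0.5],[0,0,0,0,0,0,0.5]],
])

```text
time_s: 5.27
position: [0.6149, 0.1971, 0.2553]
orientation: [0.0, 0.998, -0.055, 0.002]
ft_force: [-0.6, -3.3, 3.3]
opening: 0.013
```

```bash
python3 - <<'E'
from h import *
f=env.grab_frame("scene")
x,y=(265,150)
cv2.imwrite(f"pics/scene2.png",cv2.resize(f[y:y+150,x:x+200],None,fx=4,fy=4,interpolation=cv2.INTER_CUBIC))
o=env.get_obs();print(o['position'],o['orientation'],o['ft_force'],o['ft_torque'],o['opening'])
E
```

```text
[0.61494485 0.19710739 0.2552933 ] [ 9.92242372e-05  9.98474301e-01 -5.51908382e-02  1.74127707e-03] [-0.42896755 -3.16662264  3.62246126] [-0.49913923  0.0265031  -0.02419228] 0.013111630382466677
```

View pics/scene2.png

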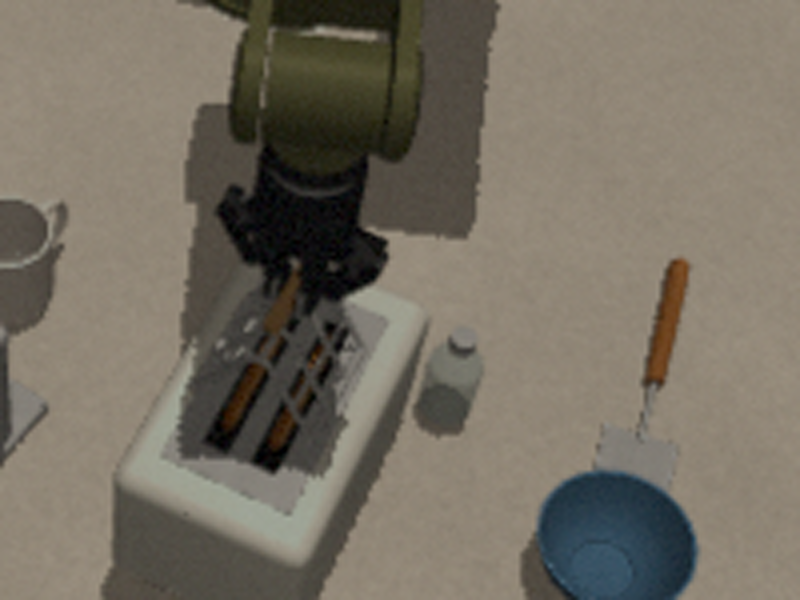

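The jaws have closed on the handle (opening 13 mm). Lifting with more grip.

Emit:
arm_command([
  [[0,0,0,0,0,0,0.5],[0,0,0,0,0,0.5,0.5],[0,0,0,0,0,1,0.5],[0,0,0,0,0,2,0.5],[0,0,0,0,0,3.5,0.5],[0,0,0,0,0,5,0.5],[0,0,0,0,0,6.5,0.5],[0,0,0,0,0,8,0.5],[0,0,0,0,0,8,0.5],[0,0,0,0,0,8,0.5]],
], grip_force=70)

```text
time_s: 6.15
position: [0.615, 0.1973, 0.3358]
orientation: [-0.0, 0.998, -0.055, 0.002]
ft_force: [-0.2, 1.1, -3.2]
opening: 0.0126
```

```bash
python3 - <<'E'
from h import *
f=env.grab_frame("scene")
x,y=(265,150)
cv2.imwrite(f"pics/scene3.png",cv2.resize(f[y:y+150,x:x+200],None,fx=4,fy=4,interpolation=cv2.INTER_CUBIC))
o=env.get_obs();print(o['position'],o['orientation'],o['ft_force'],o['ft_torque'],o['opening'])
E
```

```text
[0.61483103 0.19717229 0.33466691] [ 1.63986291e-04  9.98478430e-01 -5.51248571e-02  1.43141230e-03] [-0.87174858 -0.22698486 -3.6690517 ] [-0.00382763 -0.02924289 -0.00293095] 0.012468361677277651
```

View pics/scene3.png

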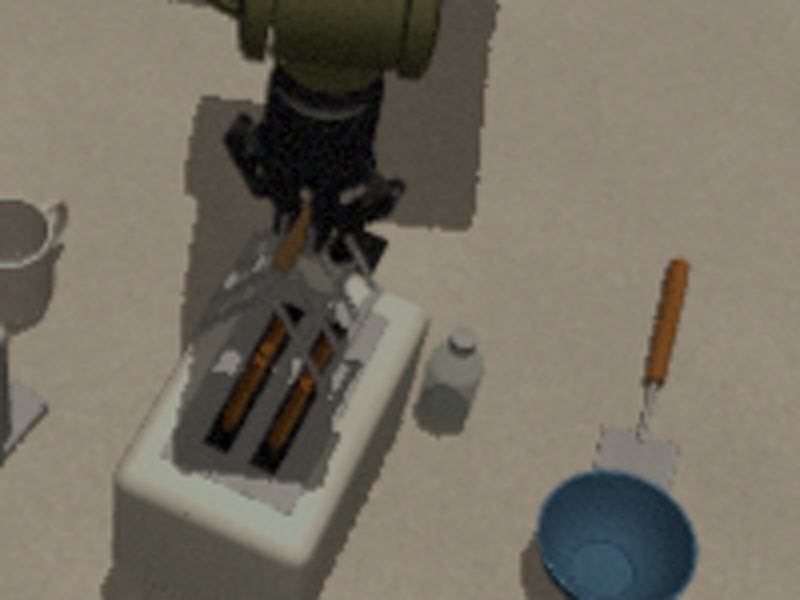

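The rack is held clear at 3.6 N of weight and level. Carrying it to the rail.

Emit:
arm_command([
  [[0,0,3,0.1,-1,0.5,0.5],[0,0,8,0.2,-3,1,0.5],[0,0,13,0.4,-5,1,0.5],[0,0,18,0.5,-7,1,0.5],[0,0,23,0.6,-9,1,0.5],[0,0,28,0.8,-11,1,0.5],[0,0,33,0.9,-13,1,0.5],[0,0,38,1.0,-15,1,0.5],[0,0,43,1.2,-17,1,0.5],[0,0,48,1.3,-19,1,0.5]],
])

```text
time_s: 7.03
position: [0.6276, 0.0062, 0.3433]
orientation: [-0.001, 0.934, 0.358, 0.0]
ft_force: [0.7, 1.1, -3.4]
opening: 0.0125
```

Emit:
arm_command([
  [[0,0,5,0.1,-2,0,0.5],[0,0,10,0.3,-4,0,0.5],[0,0,15,0.4,-6,0,0.5],[0,0,20,0.6,-8,0,0.5],[0,0,24,0.8,-10,0,0.5],[0,0,28,0.9,-12,0,0.5],[0,0,32,1.0,-14,0,0.5],[0,0,35,1.2,-16,0,0.5],[0,0,36,1.3,-16.6,0,0.5],[0,0,36,1.3,-16.6,0,0.5]],
])

```text
time_s: 7.87
position: [0.6404, -0.1614, 0.3414]
orientation: [-0.002, 0.778, 0.628, -0.001]
ft_force: [0.2, 0.1, -3.8]
opening: 0.0128
```

```bash
python3 - <<'E'
from h import *
for n in("scene","top"):
    f=env.grab_frame(n)
    x,y=(150,140) if n=="scene" else (230,110)
    cv2.imwrite(f"pics/{n}4.png",cv2.resize(f[y:y+150,x:x+200],None,fx=4,fy=4,interpolation=cv2.INTER_CUBIC))
o=env.get_obs();print(o['position'],o['orientation'],o['ft_force'],o['ft_torque'],o['opening'],o['time_s'])
q=o['orientation'];print(np.degrees(2*np.arctan2(q[2],q[1])))
E
```

```text
[ 0.64054209 -0.15948487  0.34217487] [-1.72820727e-03  7.77855645e-01  6.28440579e-01 -2.18948920e-04] [-0.04954451 -0.26939356 -2.57525527] [ 0.00753843  0.00642688 -0.02955119] 0.012536459002152809 7.9667
77.87046994327524
```

View pics/scene4.png

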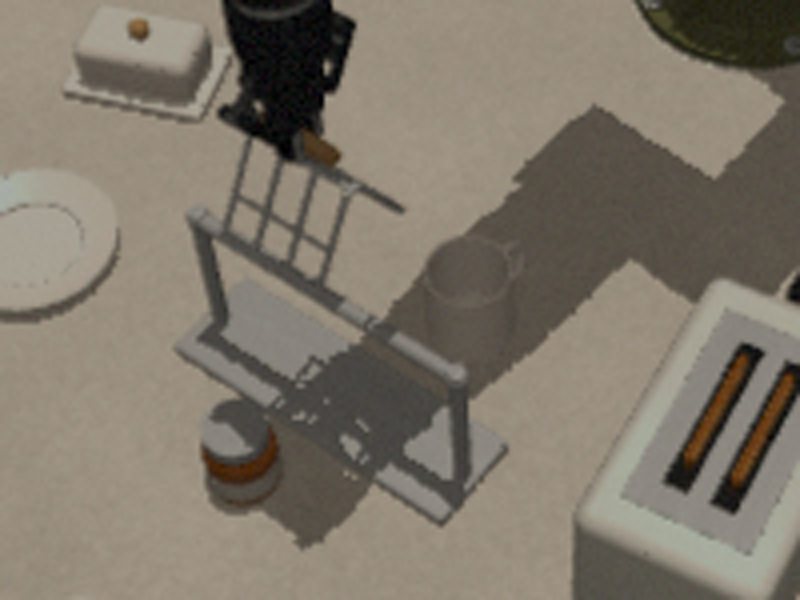

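View pics/top4.png

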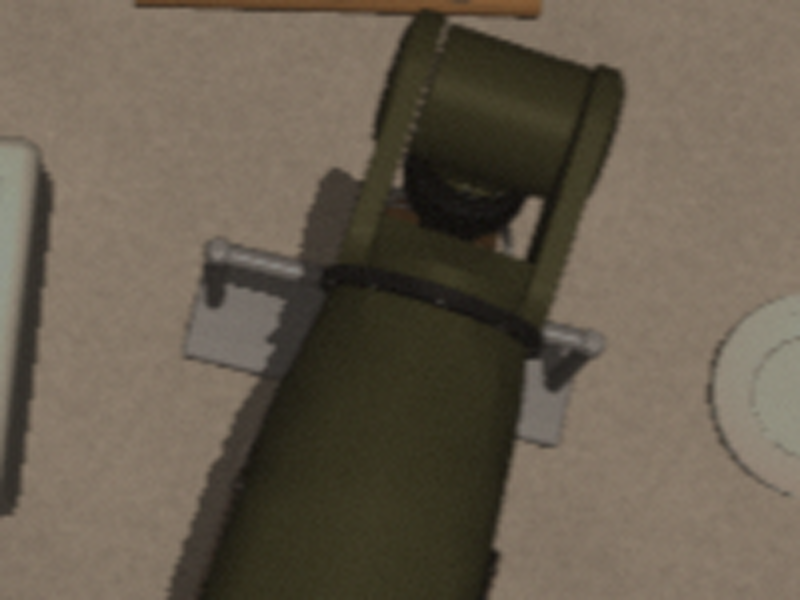

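The scene crop shows the rack level above the bar, its ridge roughly parallel to it. The toaster slots are clear. I overlay the rack model and the rail to check alignment.

```bash
cat >>h.py <<'E'
def rackpts(c,yaw):
    a=np.radians(yaw);R=np.array([[np.cos(a),-np.sin(a),0],[np.sin(a),np.cos(a),0],[0,0,1]])
    f=lambda P:(R@np.array(P,float).T).T+c
    return [f([[-.052,0,.023],[.052,0,.023]]),f([[-.052,.051,-.053],[.052,.051,-.053]]),f([[-.052,-.051,-.053],[.052,-.051,-.053]]),f([[-.037,0,.0495],[.037,0,.0495]]),f([[-.052,.051,-.053],[-.052,0,.023],[-.052,-.051,-.053]]),f([[.052,.051,-.053],[.052,0,.023],[.052,-.051,-.053]])]
def draw(n,lines,x,y,w,h,s,out,f=None):
    f=env.grab_frame(n) if f is None else f
    im=cv2.resize(f[y:y+h,x:x+w],None,fx=s,fy=s,interpolation=cv2.INTER_CUBIC)
    for P in lines:
        p=(proj(n,P)-[x,y]+.5)*s-.5
        cv2.polylines(im,[np.round(p).astype(int)],False,(0,255,0),1)
    cv2.imwrite(out,im)
E
python3 - <<'E'
from h import *
o=env.get_obs();p=o['position']
L=rackpts(np.array([p[0],p[1],p[2]-.0343]),77.9)
m=np.array([.6415,-.159,.16]);d=np.array([np.cos(np.radians(77.6)),np.sin(np.radians(77.6)),0])*.14
L.append(np.array([m-d,m+d]))
draw('scene',L,175,150,130,110,6,'pics/ov1.png')
E
```

```text
(no output)
```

View pics/ov1.png

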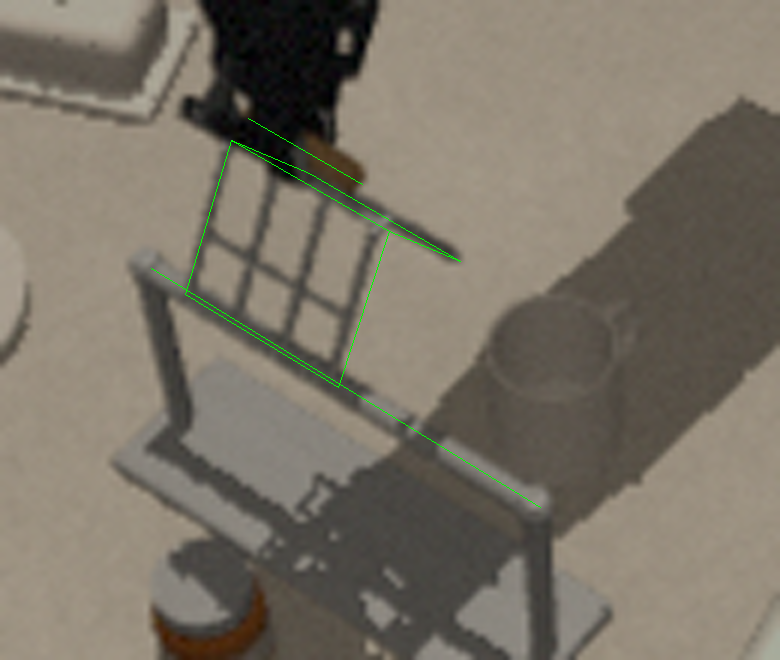

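The overlay fits to about 1 px. Lowering.

Emit:
arm_command([
  [[0,0,0,0.1,0,-2,0.5],[0,0,0,0.1,0,-4,0.5],[0,0,0,0.1,0,-6,0.5],[0,0,0,0.1,0,-8,0.5],[0,0,0,0.1,0,-10,0.5],[0,0,0,0.1,0,-11.5,0.5],[0,0,0,0.1,0,-13,0.5],[0,0,0,0.1,0,-14,0.5],[0,0,0,0.1,0,-14.4,0.5],[0,0,0,0.1,0,-14.4,0.5]],
])

```text
time_s: 8.85
position: [0.6414, -0.1585, 0.1979]
orientation: [-0.002, 0.778, 0.629, -0.0]
ft_force: [0.4, 0.0, -2.5]
opening: 0.0123
```

Emit:
arm_command([
  [[0,0,0,0,0,0,0.5],[0,0,0,0,0,-0.1,0.5],[0,0,0,0,0,-0.2,0.5],[0,0,0,0,0,-0.3,0.5],[0,0,0,0,0,-0.4,0.5],[0,0,0,0,0,-0.5,0.5],[0,0,0,0,0,-0.6,0.5],[0,0,0,0,0,-0.7,0.5],[0,0,0,0,0,-0.8,0.5],[0,0,0,0,0,-0.8,0.5]],
])

```text
time_s: 9.68
position: [0.6413, -0.1585, 0.1896]
orientation: [-0.002, 0.778, 0.629, -0.001]
ft_force: [-0.4, -0.1, -3.2]
opening: 0.0128
```

```bash
python3 - <<'E'
from h import *
o=env.get_obs();p=o['position'];print(p,o['ft_force'],o['ft_torque'],o['opening'])
L=rackpts(np.array([p[0],p[1],p[2]-.0343]),77.9)
draw('scene',L,175,150,130,110,6,'pics/ov2.png')
E
```

```text
[ 0.64134516 -0.15849379  0.18955461] [-0.39228783 -0.05049309 -3.23055924] [0.01210606 0.02284484 0.06483689] 0.012802424788095446
```

View pics/ov2.png

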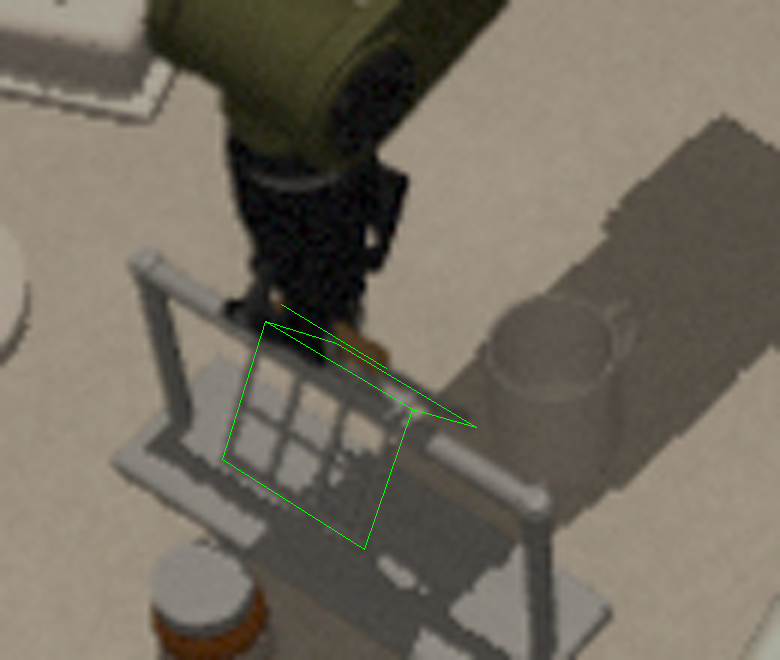

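The rack straddles the bar and there is no contact yet. Going on gently.

Emit:
arm_command([
  [[0,0,0,0,0,0,0.5],[0,0,0,0,0,-0.1,0.5],[0,0,0,0,0,-0.1,0.5],[0,0,0,0,0,-0.2,0.5],[0,0,0,0,0,-0.2,0.5],[0,0,0,0,0,-0.3,0.5],[0,0,0,0,0,-0.3,0.5],[0,0,0,0,0,-0.4,0.5],[0,0,0,0,0,-0.4,0.5],[0,0,0,0,0,-0.4,0.5]],
])

```text
time_s: 10.57
position: [0.6418, -0.1586, 0.1861]
orientation: [-0.002, 0.778, 0.629, -0.0]
ft_force: [4.3, -0.3, 0.8]
opening: 0.0126
```

One leg touches (Fx +4.3 N), so I shift about 1 mm in +x and lower further.

Emit:
arm_command([
  [[0,0,0,0.1,0,0,0.5],[0,0,0,0.15,0,0,0.5],[0,0,0,0.15,0,-0.1,0.5],[0,0,0,0.15,0,-0.1,0.5],[0,0,0,0.15,0,-0.2,0.5],[0,0,0,0.15,0,-0.2,0.5],[0,0,0,0.15,0,-0.2,0.5],[0,0,0,0.15,0,-0.2,0.5],[0,0,0,0.15,0,-0.2,0.5],[0,0,0,0.15,0,-0.2,0.5]],
])

```text
time_s: 11.4
position: [0.6433, -0.1585, 0.1841]
orientation: [-0.002, 0.778, 0.629, 0.0]
ft_force: [4.1, 0.4, -2.8]
opening: 0.0128
```

Emit:
arm_command([
  [[0,0,0,0.1,0,0,0.5],[0,0,0,0.1,0,0,0.5],[0,0,0,0.1,0,0,0.5],[0,0,0,0.1,0,-0.1,0.5],[0,0,0,0.1,0,-0.1,0.5],[0,0,0,0.1,0,-0.1,0.5],[0,0,0,0.1,0,-0.1,0.5],[0,0,0,0.1,0,-0.1,0.5],[0,0,0,0.1,0,-0.1,0.5],[0,0,0,0.1,0,-0.1,0.5]],
])

```text
time_s: 12.23
position: [0.6443, -0.1586, 0.1835]
orientation: [-0.001, 0.778, 0.629, 0.0]
ft_force: [-5.4, 0.7, 5.4]
opening: 0.0126
```

```bash
python3 - <<'E'
from h import *
o=env.get_obs();p=o['position'];print(p,o['ft_force'],o['ft_torque'],o['opening'])
L=rackpts(np.array([p[0],p[1],p[2]-.0343]),77.9)[3:4]
draw('scene',L,175,150,130,110,6,'pics/ov3.png')
E
```

```text
[ 0.64425138 -0.15859326  0.18348056] [-5.40431312  0.73187085  5.36060227] [ 0.07171055  0.99970454 -0.12719229] 0.012555118608906575
```

View pics/ov3.png

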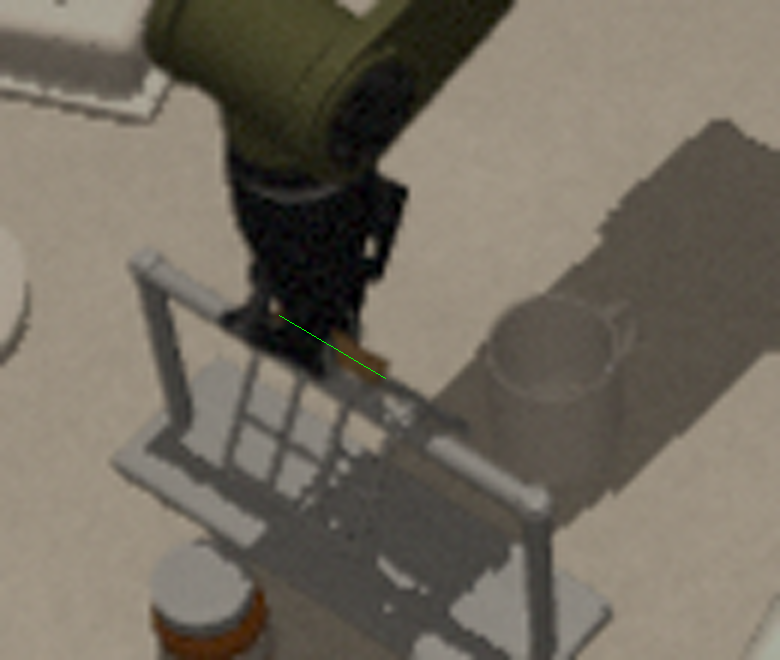

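The rack is seated: the bar carries it and z is 0.1835 against 0.184 expected. Now I ease the side load and release.

Emit:
arm_command([
  [[0,0,0,-0.05,0,0,0.5],[0,0,0,-0.05,0,0,0.5],[0,0,0,-0.05,0,0,1.2],[0,0,0,-0.05,0,0,1.5],[0,0,0,-0.05,0,0,1.8],[0,0,0,-0.05,0,0,2.2],[0,0,0,-0.05,0,0,2.8],[0,0,0,-0.05,0,0,3.5],[0,0,0,-0.05,0,0,4.2],[0,0,0,-0.05,0,0,5]],
], grip_force=20)

```text
time_s: 13.12
position: [0.6437, -0.1586, 0.1834]
orientation: [-0.001, 0.778, 0.629, -0.0]
ft_force: [0.7, 0.4, 0.9]
opening: 0.0499
```

```bash
python3 - <<'E'
from h import *
o=env.get_obs();p=o['position'];print(p,o['ft_force'],o['opening'],o['time_s'])
draw('scene',[],175,150,130,110,6,'pics/ov4.png')
E
```

```text
[ 0.64374566 -0.15861022  0.1834375 ] [0.70918469 0.40766347 0.8544084 ] 0.04994565690783386 13.1167
```

View pics/ov4.png

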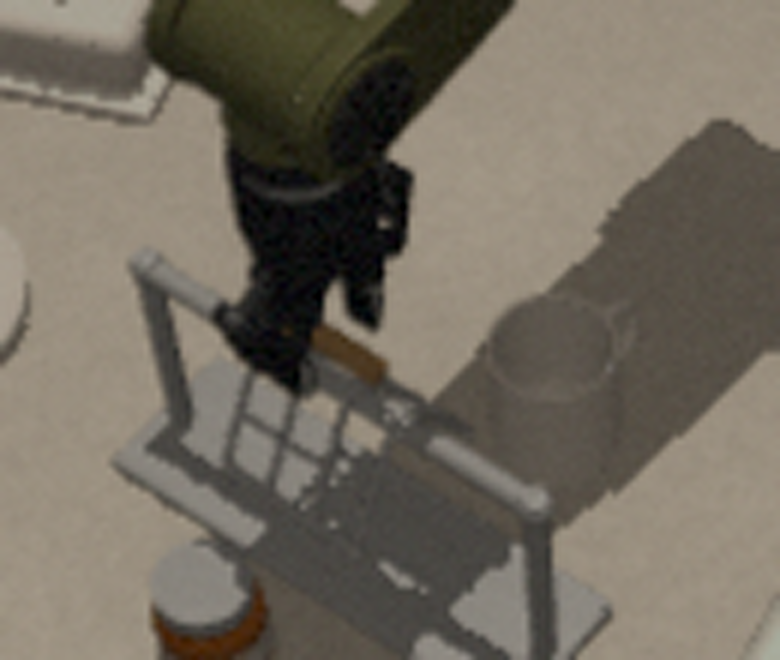

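The fingers are free of the handle and the rack stays astride the bar. Retracting straight up.

Emit:
arm_command([
  [[0,0,0,0,0,0.5,5],[0,0,0,0,0,1.5,5],[0,0,0,0,0,3,5],[0,0,0,0,0,5,5],[0,0,0,0,0,7,5],[0,0,0,0,0,9,5],[0,0,0,0,0,11,5],[0,0,0,0,0,13,5],[0,0,0,0,0,14,5],[0,0,0,0,0,14,5]],
])

```text
time_s: 14.0
position: [0.6441, -0.1587, 0.3267]
orientation: [0.001, 0.778, 0.629, 0.001]
ft_force: [0.3, -0.2, 0.2]
opening: 0.0502
```

```bash
python3 - <<'E'
from h import *
o=env.get_obs();p=o['position'];print(p,o['ft_force'],o['opening'],o['time_s'])
draw('scene',rackpts(np.array([.6435,-.1586,.150]),77.9),175,150,130,110,6,'pics/ov5.png')
E
```

```text
[ 0.6441063  -0.15870876  0.32674434] [ 0.25559579 -0.23077586  0.21413896] 0.05015269523345088 14.0
```

View pics/ov5.png

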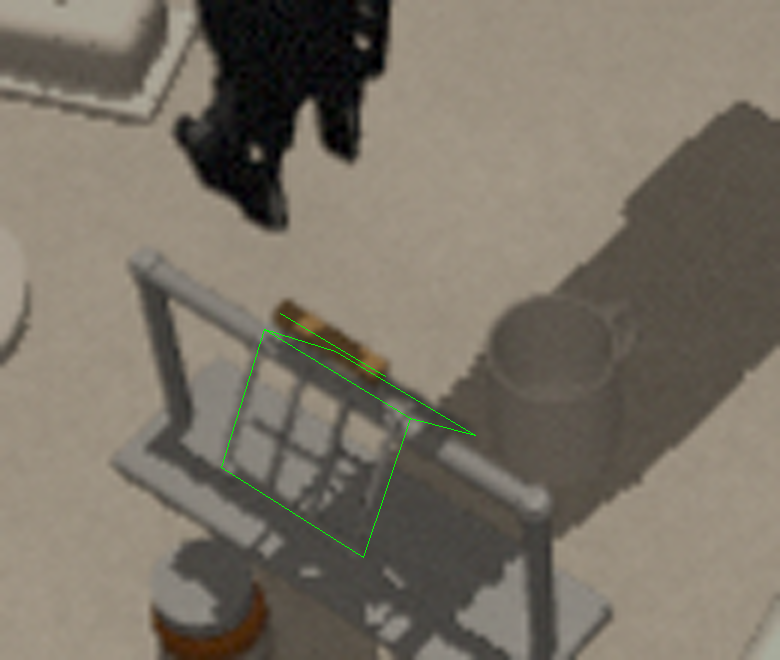

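The rack hangs level, matches the model and is free of the gripper. Next I move above the lever pad, closing the fingers on the way.

Emit:
arm_command([
  [[0,0,-3,-0.5,1,0,5],[0,0,-8,-1.5,3,0,4],[0,0,-13,-2.5,5,0,3],[0,0,-19,-3.6,7.4,0,2],[0,0,-25,-4.8,9.8,0,1],[0,0,-31,-6,12.2,0,0],[0,0,-37,-7.2,14.6,0,0],[0,0,-43,-8.4,17,0,0],[0,0,-49,-9.6,19.4,0,0],[0,0,-55,-10.8,21.8,0,0]],
], grip_force=60)

```text
time_s: 14.88
position: [0.5348, 0.0604, 0.323]
orientation: [-0.0, 0.981, 0.196, -0.0]
ft_force: [0.7, -0.0, 0.2]
opening: 0.0
```

Emit:
arm_command([
  [[0,0,-6,-1.2,2.4,0,0],[0,0,-12,-2.4,4.8,0,0],[0,0,-17,-3.6,7.2,0,0],[0,0,-22,-4.8,9.6,0,0],[0,0,-26,-6,12,0,0],[0,0,-28,-7.2,14.4,0,0],[0,0,-28,-7.8,15.6,0,0],[0,0,-28,-7.8,15.6,0,0],[0,0,-28,-7.8,15.6,0,0],[0,0,-28,-7.8,15.6,0,0]],
])

```text
time_s: 15.72
position: [0.4569, 0.2158, 0.3223]
orientation: [-0.0, 0.999, -0.047, -0.001]
ft_force: [0.2, -0.0, 0.5]
opening: 0.0
```

```bash
python3 - <<'E'
from h import *
o=env.get_obs();p=o['position'];print(p,o['orientation'],o['ft_force'],o['opening'],o['time_s'])
q=o['orientation'];print(np.degrees(2*np.arctan2(q[2],q[1])))
a=np.radians(-4.4);u=np.array([np.cos(a),np.sin(a),0]);v=np.array([-u[1],u[0],0]);m=np.array([.4625,.2145,.152])
L=[np.array([m+s*.019*u+t*.021*v for s,t in((1,1),(1,-1),(-1,-1),(-1,1),(1,1))]),np.array([[.458,.215,.152],p])]
draw('scene',L,275,140,130,110,6,'pics/lv1.png')
draw('top',[],130,110,240,150,3,'pics/lvt1.png')
for n in('scene','top'):print(env.find_in(n,'lever_pad')[:2])
E
```

```text
[0.45693085 0.21575848 0.32225932] [-2.07741457e-04  9.98894061e-01 -4.70134980e-02 -5.85732364e-04] [ 0.23377821 -0.02489202  0.48601015] 2.2745217493790423e-05 15.7167
-5.389337630110736
[{'centre': [343.3, 239.2], 'confidence': 0.93}]
[{'centre': [202.4, 188.1], 'confidence': 0.81}]
```

View pics/lv1.png

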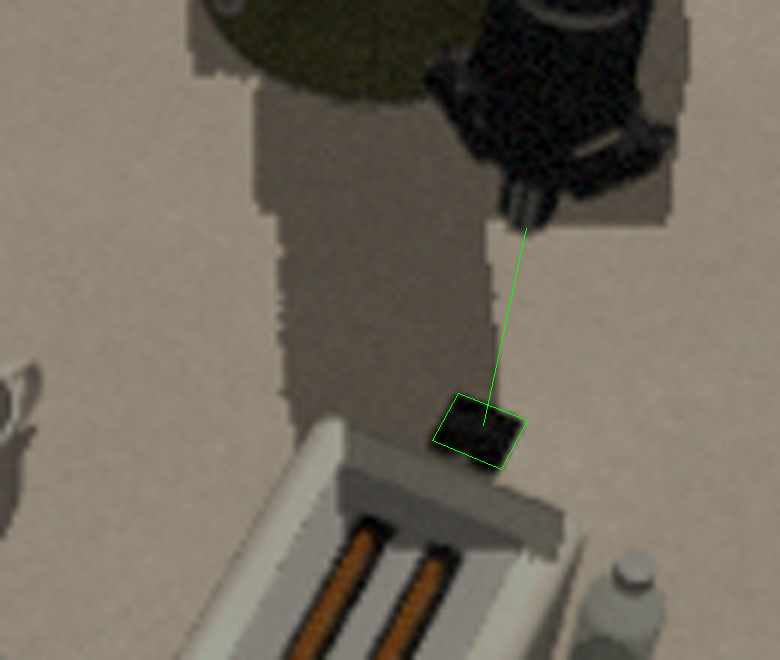

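View pics/lvt1.png

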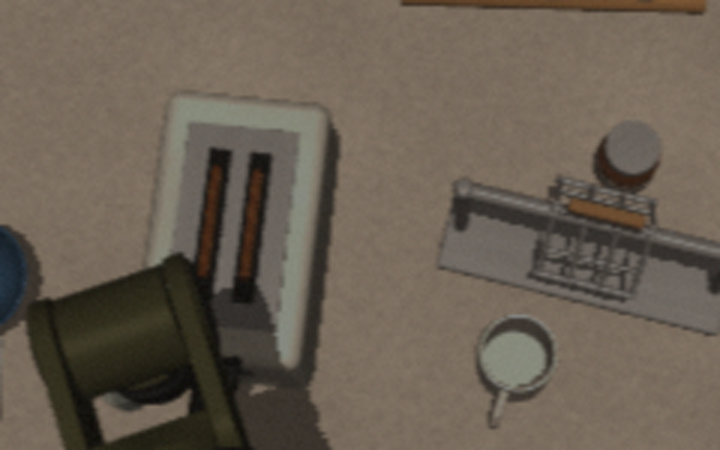

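The pad lies under the TCP within a few mm. In the top view the rack sits straight on the bar, with the mug and jar undisturbed. Descending.

Emit:
arm_command([
  [[0,0,0.5,0,-0.1,-2,0],[0,0,1,0,-0.2,-4,0],[0,0,1,0,-0.2,-6.5,0],[0,0,1,0,-0.2,-9,0],[0,0,1,0,-0.2,-11,0],[0,0,1,0,-0.2,-13,0],[0,0,1,0,-0.2,-14.5,0],[0,0,1,0,-0.2,-15.5,0],[0,0,1,0,-0.2,-15.8,0],[0,0,1,0,-0.2,-15.8,0]],
])

```text
time_s: 16.75
position: [0.4571, 0.2135, 0.1645]
orientation: [-0.0, 0.999, -0.039, -0.001]
ft_force: [-0.3, 0.1, 0.4]
opening: -0.0002
```

```bash
python3 - <<'E'
from h import *
o=env.get_obs();p=o['position'];print(p,o['orientation'],o['ft_force'],o['opening'],o['time_s'])
draw('scene',[],275,140,130,110,6,'pics/lv2.png')
E
```

```text
[0.45714558 0.21348866 0.16451096] [-2.71843887e-04  9.99242360e-01 -3.89140429e-02 -5.74703744e-04] [-0.25208887  0.05386916  0.39162898] -0.0001794435687364928 16.75
```

View pics/lv2.png

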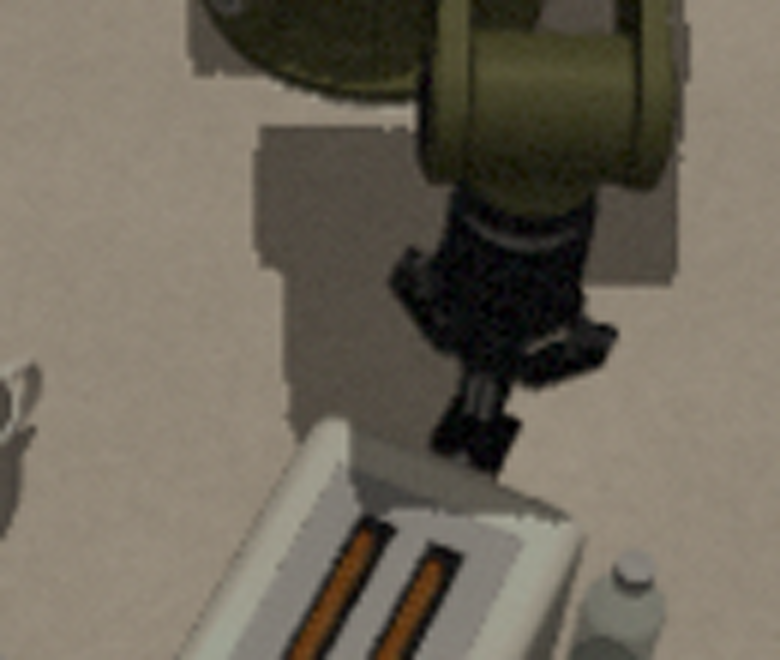

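The fingertips are just above the pad. Pressing.

Emit:
arm_command([
  [[0,0,0,0,0,-0.5,0],[0,0,0,0,0,-1,0],[0,0,0,0,0,-1.5,0],[0,0,0,0,0,-2,0],[0,0,0,0,0,-2.5,0],[0,0,0,0,0,-3,0],[0,0,0,0,0,-3.4,0],[0,0,0,0,0,-3.8,0],[0,0,0,0,0,-4,0],[0,0,0,0,0,-4,0]],
])

```text
time_s: 17.63
position: [0.4576, 0.2137, 0.1253]
orientation: [-0.001, 0.999, -0.039, 0.0]
ft_force: [-0.5, -0.3, 3.0]
opening: 0.0002
```

Emit:
arm_command([
  [[0,0,0,0,0,-0.3,0],[0,0,0,0,0,-0.6,0],[0,0,0,0,0,-0.9,0],[0,0,0,0,0,-1.2,0],[0,0,0,0,0,-1.4,0],[0,0,0,0,0,-1.6,0],[0,0,0,0,0,-1.6,0],[0,0,0,0,0,-1.6,0],[0,0,0,0,0,-1.6,0],[0,0,0,0,0,-1.6,0]],
])

```text
time_s: 18.47
position: [0.4577, 0.2138, 0.1099]
orientation: [-0.001, 0.999, -0.039, 0.001]
ft_force: [-3.7, -2.2, 11.0]
opening: 0.0001
```

```bash
python3 - <<'E'
from h import *
o=env.get_obs();p=o['position'];print(p,o['orientation'],o['ft_force'],o['opening'],o['time_s'])
draw('scene',[],165,140,260,180,3,'pics/lv3.png')
E
```

```text
[0.45767114 0.213818   0.10985899] [-7.48120749e-04  9.99247535e-01 -3.87748053e-02  5.64863487e-04] [-3.70181971 -2.1504897  10.99548234] 0.00010725477216843787 18.4667
```

View pics/lv3.png

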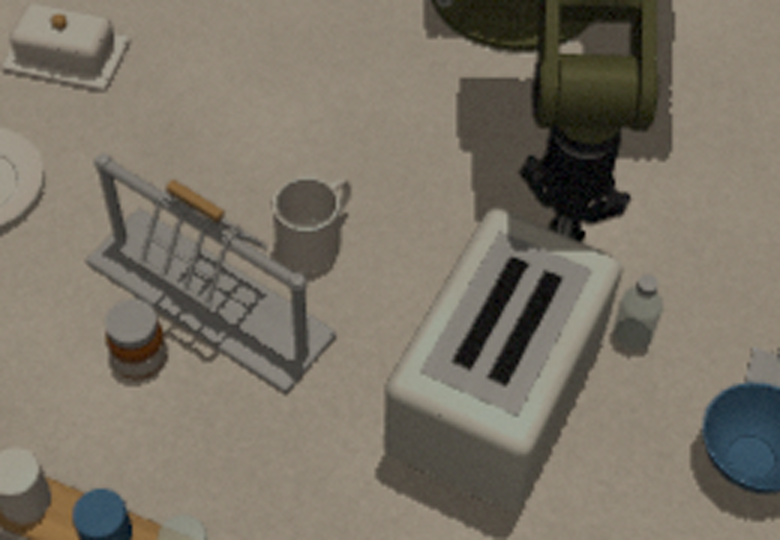

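The bread is down and travel is about 42 mm. I push on to feel the stop.

Emit:
arm_command([
  [[0,0,0,0,0,-0.1,0],[0,0,0,0,0,-0.1,0],[0,0,0,0,0,-0.2,0],[0,0,0,0,0,-0.2,0],[0,0,0,0,0,-0.25,0],[0,0,0,0,0,-0.25,0],[0,0,0,0,0,-0.25,0],[0,0,0,0,0,-0.25,0],[0,0,0,0,0,-0.25,0],[0,0,0,0,0,-0.25,0]],
])

```text
time_s: 19.35
position: [0.4577, 0.2138, 0.108]
orientation: [-0.001, 0.999, -0.039, 0.001]
ft_force: [-4.3, -2.6, 10.8]
opening: -0.0001
```

Emit:
arm_command([
  [[0,0,0,0,0,-0.1,0],[0,0,0,0,0,-0.1,0],[0,0,0,0,0,-0.15,0],[0,0,0,0,0,-0.15,0],[0,0,0,0,0,-0.2,0],[0,0,0,0,0,-0.2,0],[0,0,0,0,0,-0.2,0],[0,0,0,0,0,-0.2,0],[0,0,0,0,0,-0.2,0],[0,0,0,0,0,-0.2,0]],
])

```text
time_s: 20.18
position: [0.4577, 0.214, 0.1077]
orientation: [-0.001, 0.999, -0.039, 0.001]
ft_force: [-12.4, -3.8, 26.5]
opening: 0.0002
```

The force jumps to 26.5 N at 0.1077, so the stop is reached. I ease off slightly and check that it holds.

Emit:
arm_command([
  [[0,0,0,0,0,-0.09,0],[0,0,0,0,0,-0.09,0],[0,0,0,0,0,-0.09,0],[0,0,0,0,0,-0.09,0],[0,0,0,0,0,-0.09,0],[0,0,0,0,0,-0.09,0],[0,0,0,0,0,-0.09,0],[0,0,0,0,0,-0.09,0],[0,0,0,0,0,-0.09,0],[0,0,0,0,0,-0.09,0]],
])

```text
time_s: 21.02
position: [0.4577, 0.2139, 0.1078]
orientation: [-0.001, 0.999, -0.039, 0.001]
ft_force: [-8.1, -4.0, 18.5]
opening: -0.0001
```

```bash
python3 - <<'E'
from h import *
draw('scene',[],165,140,260,180,3,'pics/f1.png')
draw('top',[],100,70,380,280,2,'pics/f2.png')
o=env.get_obs();print(o['position'],o['ft_force'],o['time_s'])
E
```

```text
[0.45765875 0.21393648 0.10780613] [-8.52050872 -3.29501739 17.80453303] 21.1167
```

View pics/f1.png

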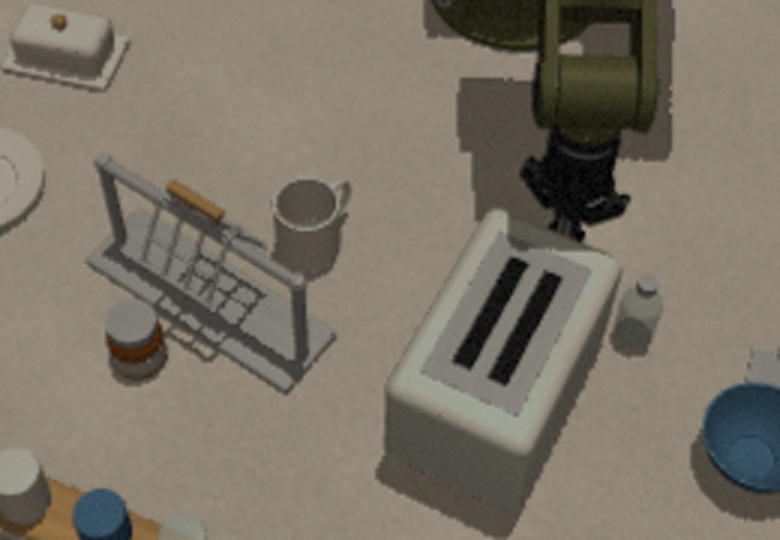

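View pics/f2.png

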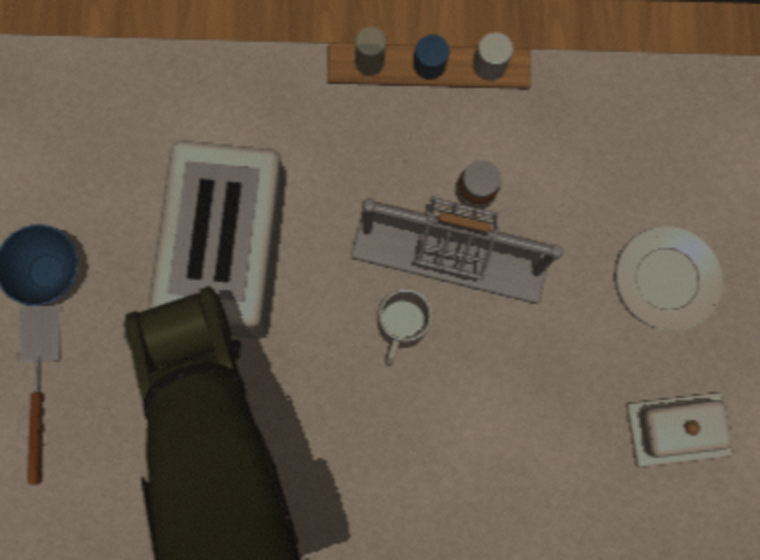

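The rack hangs astride the bar, the slots are empty with the bread down, and everything else is in place. The lever is held on its stop at about 18 N, which is more than the spring needs. Handing in.

```bash
python3 -c "
from bench import env
print(env.finish_job());o=env.get_obs();print(o['position'],o['ft_force'],o['time_s'])"
```

```text
the job is handed in; nothing more can be done
None
the job is handed in; nothing more can be done
```

The rack is hanging on the towel rail and the toaster lever is held at the bottom; I handed the job in at about 21 s, within the 51 s limit.

- **Rack:** I lifted it by its handle and lowered it astride the bar. One leg touched the bar on the way down, so I shifted about 2.5 mm towards +x before seating it, then let go. The last pictures show it level on the bar with its ridge along it.
- **Lever:** With the slots clear, I pressed the lever with the shut fingers to its stop. The fingertips are at 0.1078 m against a nominal 0.108 m. The push jumped to 26.5 N at the stop, and I eased it to about 18 N, more than the 11 N the spring needs. The bread is down.
- **Other things:** The mug, jar, shaker, bowl, spatula, plate and butter dish looked undisturbed.
- **Checks:** None failed. The two camera views disagreed by about 2–4 mm on the handle and lever positions, which did no harm. While the lever is held there is an unexplained side force of about 9 N on the tool; the fingers did not slip. I could not read the state again after handing in.

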